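# Move a row of bell castings from the cooling rack onto their formers

## Robot

A 6-joint arm with a two-finger parallel gripper is mounted at the origin on the work surface. World frame = base frame: x ahead of the robot, y to its left, z up, the work surface at z = 0. Lengths are in m, angles in rad, forces in N, time in s.
With the tool pointing down it reaches from about 0.25 to 0.725 m from the base axis. Payload 4 kg.
Tool frame: the origin (TCP) lies at the very end of the fingers, on their centre line; the grasp point (between the pads) lies 19 mm behind it; z points along the fingers, y is the direction in which the jaws open and shut (so a half turn about z gives the same grasp; the last joint's range is limited). The gripper opens to 85 mm and grips with 20 to 120 N. Pads are 22 mm wide; open, the fingers measure 114 mm over their backs; the gripper's body (76 mm by 85 mm) begins 54 mm behind the grasp point. The pads swing forward as they close: fully open they stand 13 mm farther back than shut.
Start: joints at [-1.145, 0.241, 0.005, 1.335, 0, 1.571], TCP at [0.207, -0.455, 0.231] pointing down, gripper open.
Joint ranges: [-2.72, 2.72], [-1.05, 1.87], [-1.09, 1.28], [-1.99, 2.15], [-1.42, 1.44], [-3.14, 3.14]. Speed limits (rad/s): [2.79, 2.79, 3.14, 3.14, 3.14, 3.14].

## Interface

Orientations are given as [roll, pitch, yaw] about the fixed x, y, z axes, in that order (R = Rz(yaw) Ry(pitch) Rx(roll)).
In Python, from bench import state, grab_frame, close_job gives the robot as it stands.
- The arm moves only by the shell command python3 -m crank 'ROWS' [FORCE]. ROWS is JSON, a list of rows, each a list of 7 numbers: the shift along the tool's x, y, z scaled (see below), then the turn, a rotation vector about the tool's x, y, z scaled (see below), then the opening, from 0 (shut) to 1 (fully open). In form: [[x, y, z, wx, wy, wz, grip], ...]. A call has 1 to 5 rows; each row is the pose to reach, as a shift and turn from the pose commanded when the call began, along the tool's axes at that moment, turning the shorter way round; what a row does not reach only later rows make up. The controller multiplies each number of a shift by 200 mm and each number of a turn by pi rad. A row lasts 1/12 s, in which the tool goes at most 41.7 mm and 7.16 degrees, less where a joint would pass 70% of its speed; a pose out of reach is approached as far as the arm can. A call with a number of a shift or a turn outside -1 to 1 is refused whole. A call with a gripper value outside its range is refused whole. The fingers move at their own pace and stop on an object; FORCE is the grip in N (left out, the last holds). Time passes only in rows, so rows that repeat a pose let the fingers close. It gives the time, the measured TCP pose, the force and the opening at its end, in the units of the state.
- state(): the state, without advancing time (a new reading comes with each control period).
- grab_frame(name): name is "scene" or "top"; returns a dict with "color" (480x640x3 uint8, blue, green, red), "mtx" (3x3 intrinsics, pixels), "R" (3x3) and "t" (3): a world point X has camera coordinates R X + t. Camera axes: x right, y down, z forward; pixel columns grow to the right and rows downward; lengths in m; the calibration is good to about 2 mm. A picture is of the moment at which its call begins. There is no depth.
- close_job(): hands the job in, once; it reports no verdict.
The state is a dict: "time_s": time; "joints": joint angles; "dq": joint speeds; "joint_torque": joint torques, N m; "tcp_pos": TCP position; "ee_rot": TCP orientation; "force": force on the tool from outside, world axes, zero at the start; "torque": the same for the moment, N m; "width": finger opening in m.
Only numpy, scipy, OpenCV 4.12 (cv2) and the standard library are available. Lean on these libraries where they do the work, as an engineer would, in place of code of your own. Each camera call takes 0.05 s, during which the arm holds its last target.

## Task

Move the row of four bare brass bell castings from the steel cooling rack to the wooden finishing rack, each one upright and fully down on the former turned to its own size: smallest bell on smallest former, and so on up to the largest. Lift each by its tang, lower it gently rather than dropping or ramming it, and let none topple. Leave the wooden-handled hand bell and the glass jar standing where they are.

Things in the scene. Friction and masses are not known exactly. Their poses are not given: they have to be found in the camera images.
- bell_48: Smallest of four bare brass bells in a row, mouth down, on the steel cooling rack (grate, top 26 mm up). Mouth 48 mm outside, 40 inside; 38.4 mm from lip to crown (24 mm wide); lift by the round tang on the crown, 16 mm thick, 34 tall (22 thick in its lowest 6 mm). Loose, 120 g +-25%. Origin: mouth centre at lip level, z up; yaw means nothing.
- bell_60: Second smallest of four bare brass bells in a row, mouth down, on the steel cooling rack (grate, top 26 mm up). Mouth 60 mm outside, 52 inside; 48.0 mm from lip to crown (30 mm wide); lift by the round tang on the crown, 16 mm thick, 34 tall (22 thick in its lowest 6 mm). Loose, 200 g +-25%. Origin: mouth centre at lip level, z up; yaw means nothing.
- bell_72: Second largest of four bare brass bells in a row, mouth down, on the steel cooling rack (grate, top 26 mm up). Mouth 72 mm outside, 64 inside; 57.6 mm from lip to crown (36 mm wide); lift by the round tang on the crown, 16 mm thick, 34 tall (22 thick in its lowest 6 mm). Loose, 300 g +-25%. Origin: mouth centre at lip level, z up; yaw means nothing.
- bell_84: Largest of four bare brass bells in a row, mouth down, on the steel cooling rack (grate, top 26 mm up). Mouth 84 mm outside, 76 inside; 67.2 mm from lip to crown (42 mm wide); lift by the round tang on the crown, 16 mm thick, 34 tall (22 thick in its lowest 6 mm). Loose, 420 g +-25%. Origin: mouth centre at lip level, z up; yaw means nothing.
- former_48: Smallest of four fixed wooden formers in a row on the wooden finishing rack (plank, top 26 mm up), for the smallest bell. Base disc 54 mm wide, 8 high, on which the lip rests; on it a plug that enters the bell, 32 mm wide, tapering to 24 at its top 15 mm above the disc. Origin: centre of the disc's underside, z up; a seated bell's origin is 8 mm above it, 4 mm side play.
- former_60: Second smallest of four fixed wooden formers in a row on the wooden finishing rack (plank, top 26 mm up), for the second smallest bell. Base disc 66 mm wide, 8 high, on which the lip rests; on it a plug that enters the bell, 44 mm wide, tapering to 30 at its top 19 mm above the disc. Origin: centre of the disc's underside, z up; a seated bell's origin is 8 mm above it, 4 mm side play.
- former_72: Second largest of four fixed wooden formers in a row on the wooden finishing rack (plank, top 26 mm up), for the second largest bell. Base disc 78 mm wide, 8 high, on which the lip rests; on it a plug that enters the bell, 56 mm wide, tapering to 36 at its top 23 mm above the disc. Origin: centre of the disc's underside, z up; a seated bell's origin is 8 mm above it, 4 mm side play.
- former_84: Largest of four fixed wooden formers in a row on the wooden finishing rack (plank, top 26 mm up), for the largest bell. Base disc 90 mm wide, 8 high, on which the lip rests; on it a plug that enters the bell, 68 mm wide, tapering to 42 at its top 27 mm above the disc. Origin: centre of the disc's underside, z up; a seated bell's origin is 8 mm above it, 4 mm side play.
- handbell: Finished hand bell, a bystander: brass bell, mouth 72 mm across, with a dark turned wooden handle, 143 mm tall in all; it stands mouth down on the table beyond one end of the racks. Loose. Origin: centre of its mouth; z up.
- jar: Small round glass jar with a steel lid, a bystander: 58 mm across, 75 mm tall, standing on the table beyond the other end of the racks. Loose. Origin: centre of its underside; z up.
Mind the look-alikes: they are no part of the job. Leave any purple or turquoise look-alike of the bell_84 alone. What is shaped like the bell_48 but purple is not meant.

How it is judged:
By the outcome, as a careful person would: the job done as asked, in the order asked, and still so for the second after the job is handed in, with the robot touching nothing.
It also fails if it takes over 90 s, if anything falls off the work surface, if the arm or the gripper's body presses on something with over 40 N, if the wrist force passes 120 N, or if a joint passes its speed limit or range.

## Working session

There is one attempt and no reset: what is moved stays moved. The work goes in short steps, Python scripts to look and compute and a shell command to move; the robot and the scene stay as the last step left them, time stands still between calls to the robot, and variables do not carry over. Pictures are saved under pics/ and viewed, and the job is handed in when it is done.

```bash
ls && mkdir -p pics && python3 - <<'E'
from bench import state, grab_frame
import cv2
print(state())
for n in ("scene","top"):
    f=grab_frame(n); cv2.imwrite(f"pics/{n}0.png",f["color"]); print(n,f["mtx"],f["R"],f["t"])
E
```

```text
pics
{'time_s': 0.0, 'joints': array([-1.14500068e+00,  2.41397417e-01,  3.70137509e-03,  1.33519270e+00,
       -2.88993693e-05,  1.57081482e+00]), 'dq': array([-1.08927250e-04,  4.28832311e-04, -1.05022721e-03,  6.97316878e-04,
        3.60012588e-05,  6.58562060e-04]), 'joint_torque': array([ 1.33124322e-03, -3.72320616e+01,  2.52403915e+01,  1.71439396e-02,
       -5.89342267e-05, -2.17375558e-06]), 'tcp_pos': array([ 0.20625021, -0.4547755 ,  0.23041201]), 'ee_rot': array([-3.13950024e+00,  2.89379919e-05,  4.25777219e-01]), 'force': array([-0.14813284, -0.70788955,  0.15282637]), 'torque': array([-0.03620499,  0.01098453,  0.06300232]), 'width': 0.08561023344270999}
scene [[606.14982907   0.         315.72103906]
 [  0.         606.14982907 241.78487387]
 [  0.           0.           1.        ]] [[ 0.8366785   0.5476011  -0.01010591]
 [ 0.39974336 -0.62317247 -0.67220631]
 [-0.37439864  0.55838079 -0.74029491]] [-0.40656195 -0.15374286  1.31171788]
top [[525.80487035   0.         320.32599294]
 [  0.         525.80487035 243.06525367]
 [  0.           0.           1.        ]] [[ 1.56385887e-01 -9.87696025e-01  1.27461051e-04]
 [-9.65715484e-01 -1.52932691e-01 -2.09774157e-01]
 [ 2.07212594e-01  3.26826264e-02 -9.77749859e-01]] [-0.06387095  0.49799794  0.95944413]
```

View pics/scene0.png

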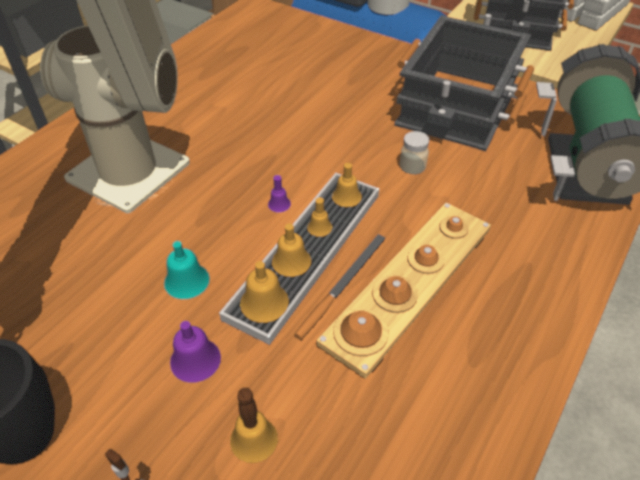

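View pics/top0.png

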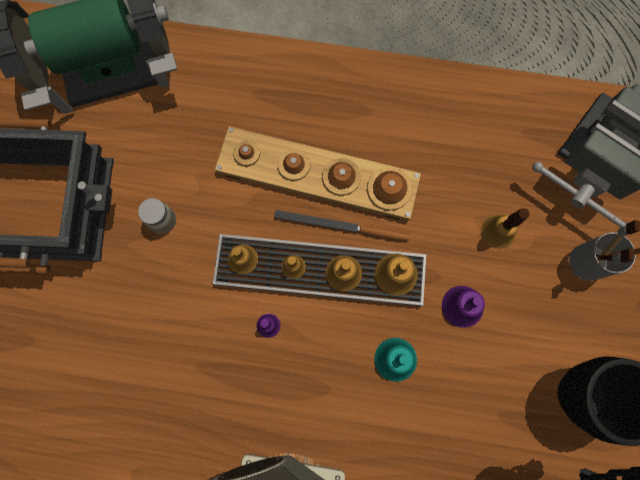

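Top view: steel rack (row y≈265) holds, left to right, 60, 48, 72, 84. Wooden rack (row y≈170) holds 48, 60, 72, 84. I'll zoom in to measure.

```bash
python3 - <<'E'
import cv2
t=cv2.imread("pics/top0.png"); s=cv2.imread("pics/scene0.png")
cv2.imwrite("pics/topz.png",cv2.resize(t[120:310,205:430],None,fx=3.5,fy=3.1,interpolation=cv2.INTER_CUBIC)[:600,:800])
cv2.imwrite("pics/scz.png",cv2.resize(s[155:375,220:495],None,fx=2.7,fy=2.7,interpolation=cv2.INTER_CUBIC))
E
```

```text
(no output)
```

View pics/topz.png

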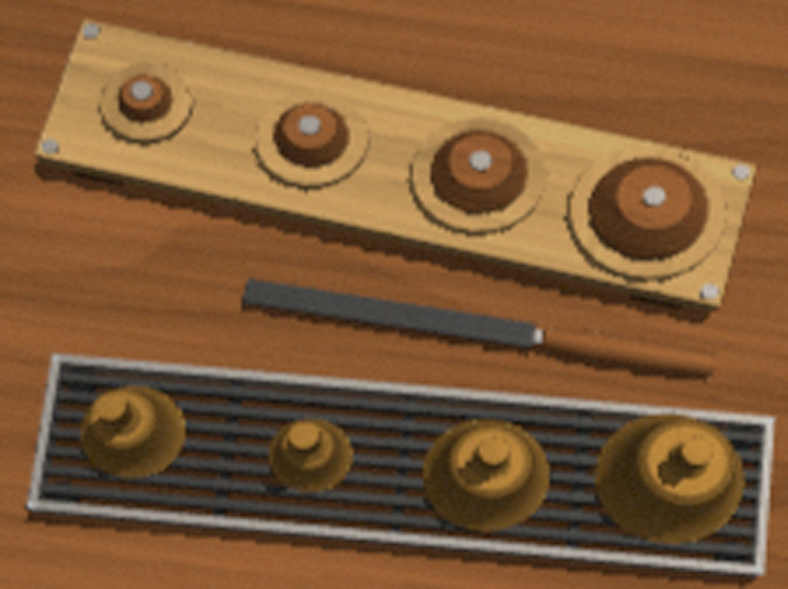

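View pics/scz.png

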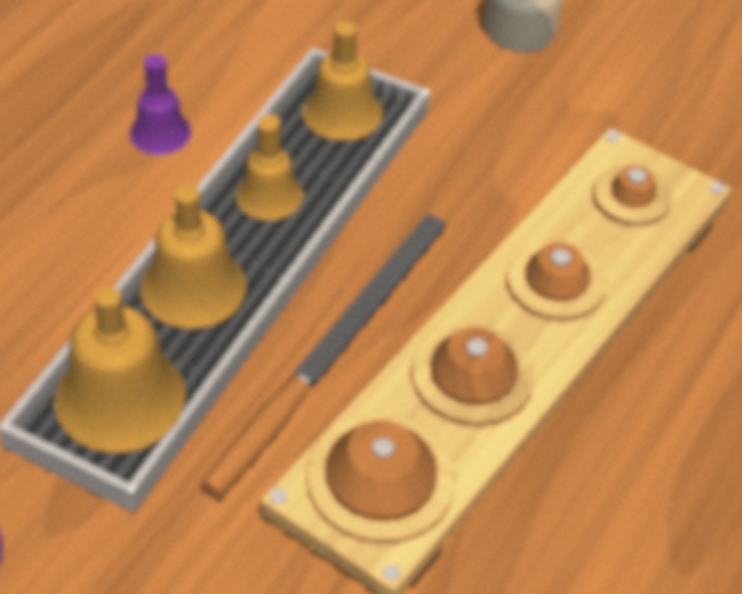

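Clear views: each bell's tang top stands out as a bright disc, and each former has a grey dot on its plug top. I'll take centroids of those and cast rays.

```bash
cat > h.py <<'E'
import numpy as np, cv2
from bench import grab_frame, state
def ray(f,uv):
    K,R,t=f["mtx"],f["R"],f["t"]
    d=R.T@np.linalg.inv(K)@np.array([uv[0],uv[1],1.]); return -R.T@t, d
def onz(f,uv,z):
    c,d=ray(f,uv); return (c+d*(z-c[2])/d[2])[:2]
def proj(f,X):
    p=f["mtx"]@(f["R"]@np.array(X)+f["t"]); return p[:2]/p[2]
def tri(f,uv,g,vw):
    c,d=ray(f,uv); e,k=ray(g,vw); d/=np.linalg.norm(d);k/=np.linalg.norm(k)
    s=np.linalg.lstsq(np.c_[d,-k],e-c,rcond=None)[0]
    a,b=c+s[0]*d,e+s[1]*k
    return (a+b)/2, np.linalg.norm(a-b)
def blob(mask,seed,r):
    m=np.zeros_like(mask); x,y=map(int,seed); m[y-r:y+r+1,x-r:x+r+1]=mask[y-r:y+r+1,x-r:x+r+1]
    n,l,s,c=cv2.connectedComponentsWithStats(m)
    if n<2: return None,0
    i=1+np.argmin(np.linalg.norm(c[1:]-seed,axis=1)+0*s[1:,4]-0.05*s[1:,4]); return c[i],s[i,4]
E
python3 - <<'E'
from h import *
T=grab_frame("top");S=grab_frame("scene")
zt=lambda x,y:(205+x/3.5,120+y/3.1); zs=lambda x,y:(220+x/2.7,155+y/2.7)
dots={48:((141,91),(637,175)),60:((310,125),(561,257)),72:((481,160),(477,346)),84:((654,196),(383,447))}
hT=cv2.cvtColor(T["color"],cv2.COLOR_BGR2HSV);hS=cv2.cvtColor(S["color"],cv2.COLOR_BGR2HSV)
mT=((hT[...,1]<90)*255).astype(np.uint8);mS=((hS[...,1]<100)*255).astype(np.uint8)
ph={48:15,60:19,72:23,84:27}
for k,(a,b) in dots.items():
    u,n=blob(mT,np.array(zt(*a)),6); v,m=blob(mS,np.array(zs(*b)),6)
    P,e=tri(T,u,S,v); z=.034+ph[k]/1000
    print("former",k,n,m,P.round(4),round(e*1e3,1),"top",onz(T,u,z).round(4),"scene",onz(S,v,z).round(4))
# print V around tang tops
tg={60:(112,407),48:(305,436),72:(492,452),84:(696,455)}
V=hT[...,2]
for k,a in tg.items():
    x,y=map(int,zt(*a)); print(k,x,y); print(V[y-7:y+8,x-8:x+9])
E
```

```text
former 48 28 35 [0.6705 0.1947 0.0511] 1.2 top [0.6708 0.1948] scene [0.6703 0.1974]
former 60 29 39 [0.6606 0.0952 0.0549] 0.9 top [0.6609 0.0951] scene [0.6603 0.0972]
former 72 31 45 [ 0.6508 -0.004   0.0582] 1.1 top [ 0.6508 -0.0044] scene [ 0.6508 -0.0027]
former 84 32 48 [ 0.6413 -0.1037  0.0623] 1.0 top [ 0.6414 -0.1041] scene [ 0.6412 -0.1024]
60 237 251
[[ 27  29  20  23  34  28  33  37  36  43  62  67  87  96  94  95  87]
 [ 29  28  27  36  54  50  54  53  65  83  97 101 120 110 105 109 112]
 [ 46  43  42  56  67  71  91 112 121 134 137 135 132 121 113 110 101]
 [ 65  62  64  66  78 118 134 149 151 157 157 153 150 147 139 130 108]
 [ 63  60  63  79 122 154 159 161 162 162 164 159 153 158 155 148 134]
 [ 46  42  65 119 149 155 158 160 164 164 163 157 133 152 162 159 152]
 [ 46  48  85 141 156 159 158 159 164 163 165 146  97 130 151 162 161]
 [ 63  76 112 149 158 156 161 160 162 164 167 145  82 118 133 152 163]
 [ 69  79 122 140 159 158 161 161 164 162 160 118  74  97 125 133 163]
 [ 83  93 128 146 155 157 162 159 162 161 135  80  67  81 119 128 156]
 [ 91 102 137 157 129 130
[... 2861 characters left out ...]
127 103 101 159 183 185 186 188 187 191 188 179 186 187 170]
 [176 121  97  76  88 175 180 183 184 186 188 186 187 183 186 188 182]
 [161  81  84  55  79 154 178 182 185 184 187 188 185 172 190 187 183]
 [138  67  59  49  59 102 167 181 181 182 183 185 177 168 189 185 183]
 [116  65  62  49  52  68 126 165 179 181 178 166 164 186 187 190 187]
 [ 73  64  64  52  54  53  67 126 140 147 144 134 159 181 190 186 181]
 [ 75  69  63  63  55  51  53  52  58  69  86 122 175 185 189 185 181]
 [ 78  69  64  66  61  61  55  57  61  88 112 134 183 186 190 186 182]
 [ 75  75  70  68  72  69  65  67  91 116 128 159 182 187 182 186 179]
 [ 81  81  77  71  70  69  73  81 115 132 162 189 185 182 187 184 166]]
```

Formers agree across the views to about 2 mm in y, with 100 mm pitch. Next I'll cross-check the tang centres (read from the brightness edges) in the scene view.

```bash
python3 - <<'E'
from h import *
T=grab_frame("top");S=grab_frame("scene")
uv={48:(291.4,259.9),60:(235.9,250.6),72:(345.6,264.6),84:(403.9,265.0)}
im=S["color"].copy(); hS=cv2.cvtColor(im,cv2.COLOR_BGR2HSV)
m=((hS[...,0]>15)&(hS[...,0]<27)&(hS[...,1]>150)).astype(np.uint8)*255
big=cv2.resize(im[155:345,225:390],None,fx=3.1,fy=3.1,interpolation=cv2.INTER_CUBIC)
for k,u in uv.items():
    h=.026+.0008*k+.034
    P=np.r_[onz(T,u,h),h]; p=proj(S,P); q=proj(S,P-[0,0,.034]); b=proj(S,[P[0],P[1],.026])
    print(k,P.round(4),p.round(1),q.round(1))
    # tang midline: rows between p and q
    for f in (.25,.5,.7):
        r=p+(q-p)*f; y=int(round(r[1])); x0=int(r[0]); row=m[y,x0-14:x0+15]; xs=np.flatnonzero(row)+x0-14
        print("  row",y,"mask",xs.min() if len(xs) else None,xs.max() if len(xs) else None,"mid",xs.mean().round(1) if len(xs) else None,"pred",r[0].round(1))
    for w in (p,q,b): cv2.circle(big,tuple(int(v) for v in ((w-[225,155]+.5)*3.1)),3,(0,0,255),-1)
cv2.imwrite("pics/chk.png",big)
E
```

```text
48 [0.4529 0.0605 0.0984] [318.2 199.7] [318.3 213. ]
  row 203 mask 317 322 mid 319.5 pred 318.2
  row 206 mask 317 322 mid 319.5 pred 318.3
  row 209 mask 317 322 mid 319.5 pred 318.3
60 [0.4524 0.1619 0.108 ] [347.  164.8] [346.5 178.2]
  row 168 mask 344 351 mid 347.5 pred 346.9
  row 172 mask 344 351 mid 347.5 pred 346.8
  row 174 mask 344 351 mid 347.5 pred 346.7
72 [ 0.4564 -0.038   0.1176] [288.3 226.1] [289.1 239.6]
  row 230 mask 286 292 mid 289.0 pred 288.5
  row 233 mask 285 293 mid 289.0 pred 288.7
  row 236 mask 281 299 mid 290.0 pred 288.9
84 [ 0.4701 -0.1395  0.1272] [258.5 264.2] [260.2 277.6]
  row 268 mask 256 263 mid 259.5 pred 258.9
  row 271 mask 252 271 mid 261.5 pred 259.3
  row 274 mask 249 273 mid 261.0 pred 259.7
```

View pics/chk.png

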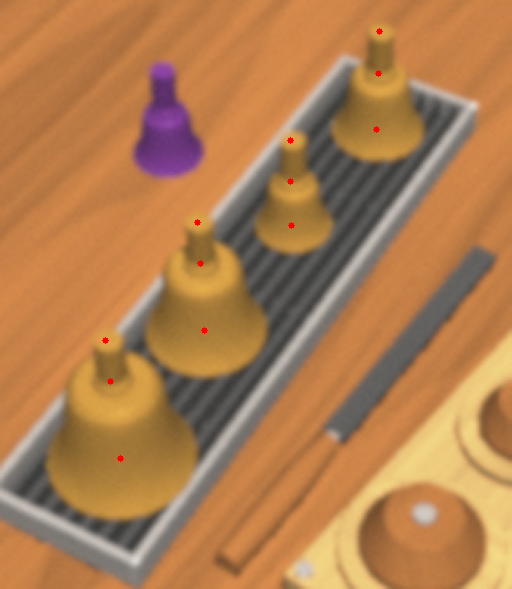

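Projected tang centres fall on the tangs in the scene view (about 1 px off). I'll start moving with the rotation, heading to bell_48.

```bash
cat >> h.py <<'E'
from scipy.spatial.transform import Rotation as Ro
def go(x,y,z,yaw=np.pi/2):
    s=state(); A=Ro.from_euler("xyz",s["ee_rot"]); B=Ro.from_euler("xyz",[np.pi,0,yaw])
    d=A.inv().apply(np.array([x,y,z])-s["tcp_pos"])/.2
    w=(A.inv()*B).as_rotvec()/np.pi
    print("t",round(s["time_s"],2),"tcp",s["tcp_pos"].round(4),"rpy",s["ee_rot"].round(3),"F",s["force"].round(1),"w",round(s["width"],4)); print(" shift",d.round(3),"turn",w.round(4))
E
python3 -m crank '[[0.17,-0.09,0,0,0,-0.038,1],[0.34,-0.19,0,0,0,-0.076,1],[0.52,-0.28,0,0,0,-0.114,1],[0.70,-0.38,0,0,0,-0.152,1],[0.87,-0.48,0,0,0,-0.19,1]]' 40; python3 -c "
from h import *
go(.454,.0617,.20)"
```

```text
time_s: 0.72
tcp_pos: [0.3261, -0.2945, 0.2313]
ee_rot: [3.141, -0.0, 1.028]
force: [2.1, 0.1, 0.5]
width: 0.0854
t 0.72 tcp [ 0.3261 -0.2945  0.2313] rpy [ 3.141 -0.     1.028] F [2.1 0.1 0.5] w 0.0854
 shift [ 1.855 -0.373  0.157] turn [ 1.000e-04 -0.000e+00 -1.728e-01]
```

```bash
python3 -m crank '[[0.18,-0.037,0,0,0,-0.035,0.6],[0.37,-0.075,0,0,0,-0.07,0.6],[0.55,-0.11,0,0,0,-0.105,0.6],[0.74,-0.15,0,0,0,-0.14,0.6],[0.92,-0.19,0.05,0,0,-0.173,0.6]]' 40; python3 -c "
from h import *
go(.454,.0617,.15)"
```

```text
time_s: 1.13
tcp_pos: [0.3903, -0.1177, 0.2229]
ee_rot: [3.137, 0.001, 1.571]
force: [1.6, -0.4, 0.2]
width: 0.0513
t 1.13 tcp [ 0.3903 -0.1177  0.2229] rpy [3.137e+00 1.000e-03 1.571e+00] F [ 1.6 -0.4  0.2] w 0.0513
 shift [0.897 0.317 0.365] turn [0.0013 0.0004 0.0002]
```

```bash
python3 -m crank '[[0.18,0.06,0.0,0,0,0,0.5],[0.36,0.13,0.0,0,0,0,0.5],[0.54,0.19,0,0,0,0,0.5],[0.72,0.25,0.05,0,0,0,0.5],[0.897,0.317,0.15,0,0,0,0.5]]'; python3 -m crank '[[0,0,0,0,0,0,0.5],[0,0,0.1,0,0,0,0.5],[0,0,0.2,0,0,0,0.5],[0,0,0.2,0,0,0,0.5]]'; python3 - <<'E'
from h import *
T=grab_frame("top");S=grab_frame("scene")
cv2.imwrite("pics/a1.png",np.hstack([cv2.resize(T["color"][180:330,200:360],None,fx=2.5,fy=2.5),cv2.resize(S["color"][120:270,240:400],None,fx=2.5,fy=2.5)]))
go(.454,.0617,.072)
E
```

```text
time_s: 1.55
tcp_pos: [0.4547, 0.0613, 0.1938]
ee_rot: [3.136, -0.001, 1.567]
force: [1.4, -0.6, 0.1]
width: 0.0427
time_s: 1.88
tcp_pos: [0.4498, 0.0589, 0.1485]
ee_rot: [-3.135, 0.001, 1.567]
force: [-0.6, -0.0, -1.3]
width: 0.0424
t 1.98 tcp [0.4519 0.0587 0.1516] rpy [-3.139  0.     1.566] F [ 0.7 -0.3 -0.6] w 0.0426
 shift [0.015 0.011 0.398] turn [-0.0007  0.0001 -0.0015]
```

View pics/a1.png

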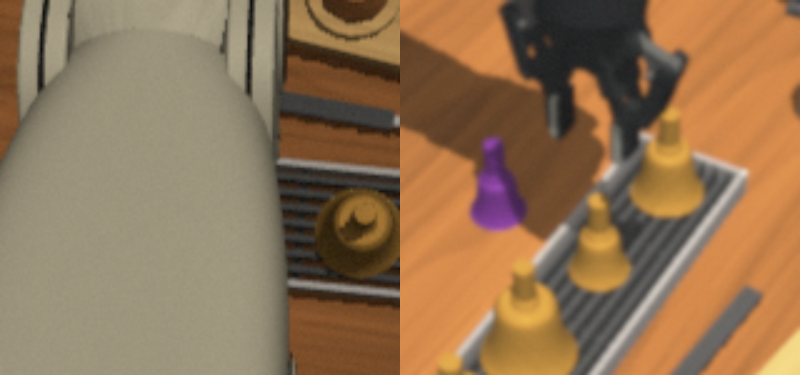

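The fingers are above bell_48 (the right half of the picture shows them just behind its tang). I'll centre and descend.

```bash
python3 -m crank '[[0.015,0.011,0.08,0,0,0,0.5],[0.015,0.011,0.2,0,0,0,0.5],[0.015,0.011,0.3,0,0,0,0.5],[0.015,0.011,0.37,0,0,0,0.5],[0.015,0.011,0.393,0,0,0,0.5]]';  python3 -m crank '[[0,0,0,0,0,0,0.5],[0,0,0,0,0,0,0.5]]'; python3 - <<'E'
from h import *
S=grab_frame("scene")
cv2.imwrite("pics/a2.png",cv2.resize(S["color"][120:270,240:400],None,fx=3.5,fy=3.5))
go(.454,.0617,.073)
E
```

```text
time_s: 2.4
tcp_pos: [0.4544, 0.0614, 0.0726]
ee_rot: [-3.14, 0.0, 1.565]
force: [-0.8, -0.2, 0.3]
width: 0.0428
time_s: 2.57
tcp_pos: [0.4559, 0.0618, 0.0745]
ee_rot: [3.14, -0.0, 1.566]
force: [0.0, -0.5, 0.4]
width: 0.043
t 2.62 tcp [0.4562 0.0619 0.0748] rpy [ 3.139 -0.     1.566] F [-0.3  0.9 -0.2] w 0.0427
 shift [-0.001 -0.011  0.009] turn [ 0.0009 -0.0001 -0.0016]
```

View pics/a2.png

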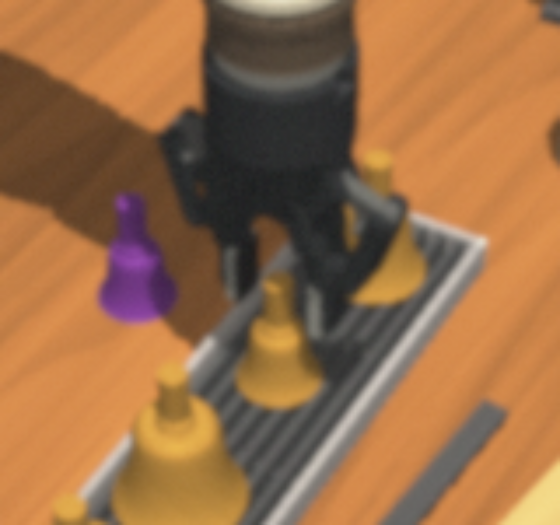

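Fingertips straddle the tang: tips at (238,298) and (318,335), their midpoint on the tang at (278,318). Closing.

```bash
python3 -m crank '[[0,-0.008,0,0,0,0,0.3],[0,-0.008,0,0,0,0,0.2],[0,-0.008,0,0,0,0,0.1],[0,-0.008,0,0,0,0,0],[0,-0.008,0,0,0,0,0]]' 50;  python3 -m crank '[[0,0,0,0,0,0,0],[0,0,-0.05,0,0,0,0],[0,0,-0.15,0,0,0,0],[0,0,-0.25,0,0,0,0],[0,0,-0.25,0,0,0,0]]'; python3 - <<'E'
from h import *
S=grab_frame("scene")
cv2.imwrite("pics/a3.png",cv2.resize(S["color"][120:270,240:400],None,fx=3.5,fy=3.5))
go(.454,.0617,.15)
E
```

```text
time_s: 3.03
tcp_pos: [0.4539, 0.0621, 0.0742]
ee_rot: [3.14, -0.0, 1.566]
force: [-1.3, -0.8, 5.9]
width: 0.0143
time_s: 3.45
tcp_pos: [0.4557, 0.0623, 0.1264]
ee_rot: [3.135, -0.001, 1.566]
force: [0.8, -0.7, 0.4]
width: 0.0141
t 3.5 tcp [0.4549 0.0622 0.1248] rpy [ 3.137e+00 -1.000e-03  1.566e+00] F [ 0.7 -0.4 -1.2] w 0.0146
 shift [-0.003 -0.004 -0.126] turn [ 0.0014 -0.0002 -0.0014]
```

View pics/a3.png

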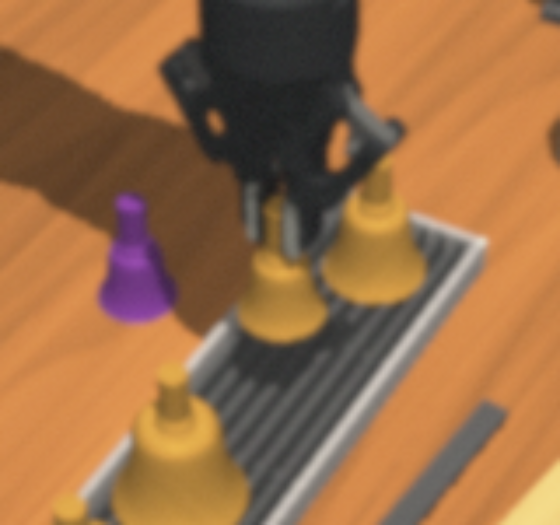

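Lifted and upright. Carrying to former_48.

```bash
python3 -m crank '[[0,0.0,-0.12,0,0,0,0],[0.08,0.12,-0.16,0,0,0,0],[0.18,0.28,-0.16,0,0,0,0],[0.28,0.44,-0.16,0,0,0,0],[0.38,0.60,-0.16,0,0,0,0]]';  python3 -m crank '[[0.09,0.15,0,0,0,0,0],[0.18,0.30,0,0,0,0,0],[0.25,0.40,0,0,0,0,0],[0.29,0.47,0,0,0,0,0],[0.29,0.47,0,0,0,0,0]]';  python3 -m crank '[[0,0,0,0,0,0,0],[0,0,0,0,0,0,0]]'; python3 - <<'E'
from h import *
S=grab_frame("scene");T=grab_frame("top")
cv2.imwrite("pics/a4.png",np.hstack([cv2.resize(T["color"][80:230,180:340],None,fx=2.5,fy=2.5),cv2.resize(S["color"][120:270,380:540],None,fx=2.5,fy=2.5)]))
go(.6705,.196,.0822)
E
```

```text
time_s: 3.92
tcp_pos: [0.5742, 0.138, 0.154]
ee_rot: [-3.14, 0.0, 1.566]
force: [0.9, -0.4, -0.3]
width: 0.0139
time_s: 4.33
tcp_pos: [0.6692, 0.1967, 0.1514]
ee_rot: [-3.139, 0.0, 1.568]
force: [0.4, 0.1, -2.4]
width: 0.0138
time_s: 4.5
tcp_pos: [0.6665, 0.1943, 0.1535]
ee_rot: [-3.138, 0.001, 1.566]
force: [0.4, -0.0, -1.1]
width: 0.0143
t 4.6 tcp [0.6668 0.1942 0.1549] rpy [-3.140e+00  1.000e-03  1.566e+00] F [ 0.8 -0.7 -0.8] w 0.0142
 shift [0.009 0.019 0.363] turn [-0.0005  0.0002 -0.0016]
```

View pics/a4.png

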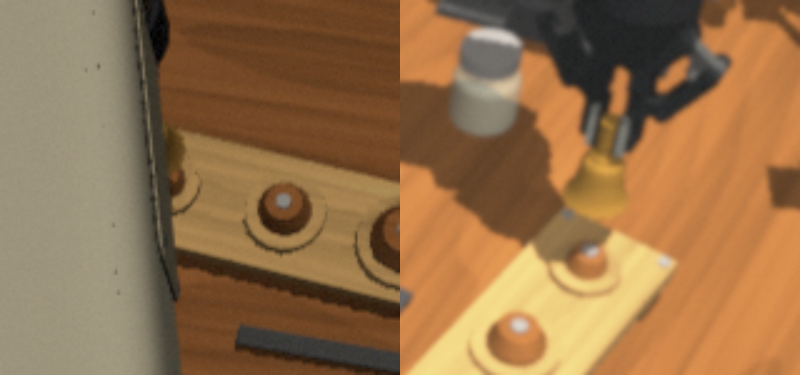

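```bash
python3 -m crank '[[0.009,0.019,0.08,0,0,0,0],[0.009,0.019,0.16,0,0,0,0],[0.009,0.019,0.22,0,0,0,0],[0.009,0.019,0.24,0,0,0,0],[0.009,0.019,0.24,0,0,0,0]]'; python3 - <<'E'
from h import *
S=grab_frame("scene")
cv2.imwrite("pics/a5.png",cv2.resize(S["color"][150:270,400:520],None,fx=4.5,fy=4.5))
go(.6705,.196,.0822)
h=cv2.cvtColor(S["color"],cv2.COLOR_BGR2HSV)
m=((h[...,0]>15)&(h[...,0]<27)&(h[...,1]>175)).astype(np.uint8)*255
cs,_=cv2.findContours(m[150:270,400:520],cv2.RETR_EXTERNAL,cv2.CHAIN_APPROX_NONE)
for c in cs:
    if cv2.contourArea(c)>60: print(cv2.boundingRect(c),cv2.contourArea(c))
t=state()["tcp_pos"]
for dz in (0,-.048): print(proj(S,t+[0,0,dz])-[400,150])
print(proj(S,[.6705,.196,.049])-[400,150])
E
```

```text
time_s: 5.02
tcp_pos: [0.6702, 0.1959, 0.1061]
ee_rot: [-3.139, 0.001, 1.566]
force: [-0.2, 0.3, -1.2]
width: 0.0142
t 5.07 tcp [0.671  0.1962 0.1074] rpy [-3.141  0.     1.566] F [ 0.6 -0.6 -2. ] w 0.0141
 shift [-0.001 -0.003  0.126] turn [-0.0003  0.0001 -0.0016]
[60.92995113 47.33273819]
[56.60886844 66.10380534]
[55.3919455  69.97621341]
```

View pics/a5.png

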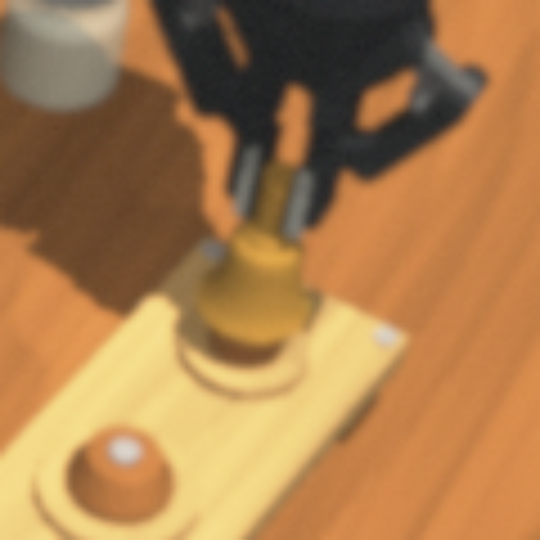

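Bell's lip is centred over the plug (lip at x≈256 px, plug axis consistent to about 1 mm). Lowering slowly.

```bash
python3 -m crank '[[0,0,0.025,0,0,0,0],[0,0,0.05,0,0,0,0],[0,0,0.07,0,0,0,0],[0,0,0.09,0,0,0,0],[0,0,0.10,0,0,0,0]]';python3 -m crank '[[0,0,0.004,0,0,0,0],[0,0,0.008,0,0,0,0],[0,0,0.012,0,0,0,0],[0,0,0.016,0,0,0,0],[0,0,0.016,0,0,0,0]]'; python3 - <<'E'
from h import *
go(.6705,.196,.0822)
E
```

```text
time_s: 5.48
tcp_pos: [0.6713, 0.1967, 0.0864]
ee_rot: [-3.141, 0.0, 1.566]
force: [-0.1, -0.7, -2.1]
width: 0.0143
time_s: 5.9
tcp_pos: [0.6717, 0.1968, 0.084]
ee_rot: [3.142, -0.0, 1.566]
force: [-0.0, 1.2, -1.3]
width: 0.0145
t 5.9 tcp [0.6717 0.1968 0.084 ] rpy [ 3.142 -0.     1.566] F [-0.   1.2 -1.3] w 0.0145
 shift [-0.004 -0.006  0.009] turn [ 0.     -0.     -0.0015]
```

```bash
python3 -m crank '[[0,0,0.004,0,0,0,0],[0,0,0.008,0,0,0,0],[0,0,0.012,0,0,0,0],[0,0,0.012,0,0,0,0]]'; python3 - <<'E'
from h import *
S=grab_frame("scene")
cv2.imwrite("pics/a6.png",cv2.resize(S["color"][150:270,400:520],None,fx=4.5,fy=4.5))
go(.6705,.196,.0822)
E
```

```text
time_s: 6.23
tcp_pos: [0.6719, 0.1968, 0.0825]
ee_rot: [3.141, -0.0, 1.566]
force: [-1.8, -0.6, 2.4]
width: 0.0144
t 6.28 tcp [0.6719 0.1968 0.0825] rpy [ 3.141 -0.     1.566] F [-1.  -0.5  2.8] w 0.014
 shift [-0.004 -0.007  0.001] turn [ 0.0003 -0.0001 -0.0015]
```

View pics/a6.png

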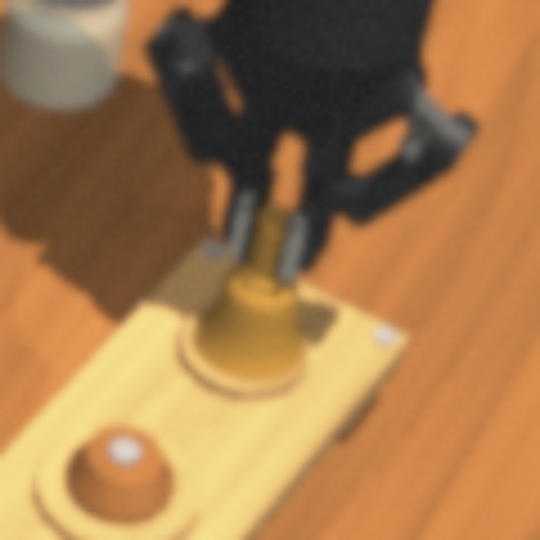

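Contact at the predicted height: z force went from −1.3 to +2.8 N, and the lip is on the disc. Release and retreat.

```bash
python3 -m crank '[[0,0,0,0,0,0,0.15],[0,0,0,0,0,0,0.3],[0,0,0,0,0,0,0.5],[0,0,-0.02,0,0,0,0.5],[0,0,-0.15,0,0,0,0.5]]'; python3 -m crank '[[0,0,-0.15,0,0,0,0.5],[0,0,-0.28,0,0,0,0.5],[0,0,-0.28,0,0,0,0.5]]';python3 - <<'E'
from h import *
S=grab_frame("scene")
cv2.imwrite("pics/a7.png",cv2.resize(S["color"][150:270,400:520],None,fx=4.5,fy=4.5))
go(.4525,.163,.16)
E
```

```text
time_s: 6.7
tcp_pos: [0.6682, 0.1957, 0.1059]
ee_rot: [-3.131, 0.003, 1.566]
force: [0.6, -1.0, -1.3]
width: 0.0425
time_s: 6.95
tcp_pos: [0.6749, 0.1977, 0.1751]
ee_rot: [3.13, -0.003, 1.566]
force: [-0.3, 1.0, 0.7]
width: 0.0427
t 7.0 tcp [0.6741 0.1974 0.1724] rpy [ 3.133e+00 -2.000e-03  1.566e+00] F [ 0.7  0.4 -0.8] w 0.0427
 shift [-0.177 -1.108  0.052] turn [ 0.0026 -0.0008 -0.0015]
```

View pics/a7.png

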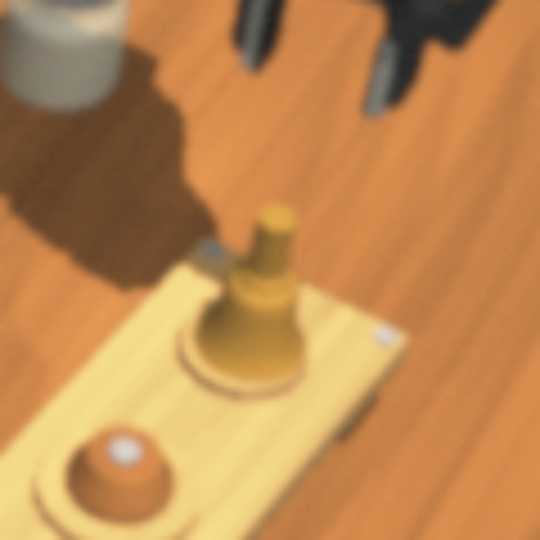

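bell_48 stands upright, concentric on its disc (centre about (245,350)). On to bell_60.

```bash
python3 -m crank '[[-0.02,-0.12,0,0,0,0,0.5],[-0.05,-0.29,0,0,0,0,0.5],[-0.075,-0.47,0,0,0,0,0.5],[-0.1,-0.65,0,0,0,0,0.5],[-0.13,-0.83,0,0,0,0,0.5]]'; python3 -m crank '[[-0.025,-0.15,0,0,0,0,0.5],[-0.045,-0.25,0,0,0,0,0.5],[-0.047,-0.28,0,0,0,0,0.5],[-0.047,-0.28,0.05,0,0,0,0.5],[-0.047,-0.28,0.05,0,0,0,0.5]]';python3 - <<'E'
from h import *
go(.453,.163,.0825)
E
```

```text
time_s: 7.42
tcp_pos: [0.503, 0.1709, 0.1661]
ee_rot: [-3.139, 0.001, 1.566]
force: [0.3, -0.0, 0.5]
width: 0.0432
time_s: 7.83
tcp_pos: [0.4486, 0.1621, 0.1562]
ee_rot: [-3.14, 0.001, 1.566]
force: [-0.5, 0.4, -0.1]
width: 0.0427
t 7.83 tcp [0.4486 0.1621 0.1562] rpy [-3.140e+00  1.000e-03  1.566e+00] F [-0.5  0.4 -0.1] w 0.0427
 shift [0.005 0.023 0.368] turn [-0.0006  0.0002 -0.0014]
```

```bash
python3 -m crank '[[0.005,0.02,0.05,0,0,0,0.5],[0.005,0.02,0.15,0,0,0,0.5],[0.005,0.02,0.25,0,0,0,0.5],[0.005,0.02,0.25,0,0,0,0.5]]'; python3 - <<'E'
from h import *
S=grab_frame("scene")
cv2.imwrite("pics/b1.png",cv2.resize(S["color"][110:230,290:410],None,fx=4.5,fy=4.5))
go(.453,.163,.0825)
E
```

```text
time_s: 8.17
tcp_pos: [0.4517, 0.1625, 0.1034]
ee_rot: [-3.135, 0.003, 1.566]
force: [-0.3, 0.1, -0.3]
width: 0.0426
t 8.22 tcp [0.4524 0.1627 0.1052] rpy [-3.136e+00  2.000e-03  1.566e+00] F [-0.6 -0.3 -0.8] w 0.0431
 shift [0.001 0.004 0.113] turn [-0.0017  0.0006 -0.0016]
```

View pics/b1.png

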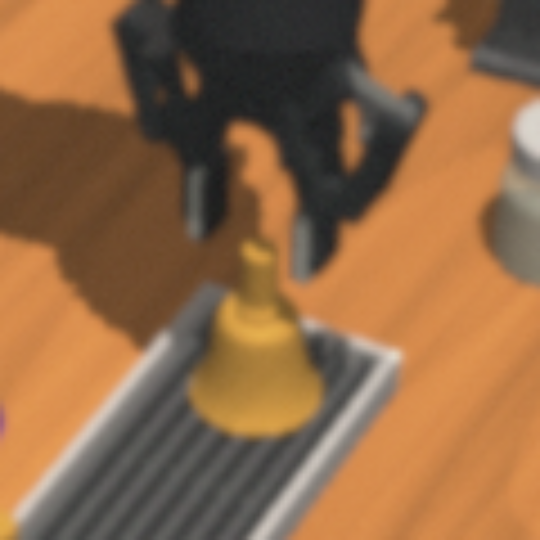

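Tips at (200,238) and (302,278) straddle the tang top (258,245). Descend and close.

```bash
python3 -m crank '[[0,0.004,0.04,0,0,0,0.5],[0,0.004,0.08,0,0,0,0.5],[0,0.004,0.11,0,0,0,0.5],[0,0.004,0.11,0,0,0,0.4],[0,0.004,0.11,0,0,0,0.3]]'; python3 -m crank '[[0,0,0,0,0,0,0.2],[0,0,0,0,0,0,0.1],[0,0,0,0,0,0,0],[0,0,0,0,0,0,0],[0,0,0,0,0,0,0]]' 60; python3 - <<'E'
from h import *
go(.453,.163,.0825)
E
```

```text
time_s: 8.63
tcp_pos: [0.4542, 0.1633, 0.0855]
ee_rot: [-3.141, 0.0, 1.566]
force: [0.4, 0.1, -0.7]
width: 0.0256
time_s: 9.05
tcp_pos: [0.4547, 0.1635, 0.0861]
ee_rot: [3.141, -0.0, 1.566]
force: [-0.8, -0.3, 1.4]
width: 0.0139
t 9.05 tcp [0.4547 0.1635 0.0861] rpy [ 3.141 -0.     1.566] F [-0.8 -0.3  1.4] w 0.0139
 shift [-0.002 -0.008  0.018] turn [ 0.0003 -0.0001 -0.0015]
```

The grip is about 4 mm high on the tang, so I'll reopen and lower before lifting.

```bash
python3 -m crank '[[0,0,0,0,0,0,0.3],[0,0,0,0,0,0,0.3],[0,0,0.01,0,0,0,0.3],[0,0,0.018,0,0,0,0.3],[0,0,0.018,0,0,0,0.3]]'; python3 -m crank '[[0,0,0,0,0,0,0.2],[0,0,0,0,0,0,0.1],[0,0,0,0,0,0,0],[0,0,0,0,0,0,0],[0,0,0,0,0,0,0]]' 60; python3 - <<'E'
from h import *
go(.6606,.0962,.160)
E
```

```text
time_s: 9.47
tcp_pos: [0.4539, 0.1632, 0.0815]
ee_rot: [-3.141, 0.0, 1.566]
force: [-0.3, -0.6, -1.0]
width: 0.0255
time_s: 9.88
tcp_pos: [0.4542, 0.1633, 0.082]
ee_rot: [-3.141, 0.0, 1.566]
force: [-0.9, -0.7, 0.5]
width: 0.0139
t 9.88 tcp [0.4542 0.1633 0.082 ] rpy [-3.141  0.     1.566] F [-0.9 -0.7  0.5] w 0.0139
 shift [-0.331  1.034 -0.39 ] turn [-0.0001  0.     -0.0015]
```

```bash
python3 -m crank '[[0,0,-0.04,0,0,0,0],[0,0,-0.14,0,0,0,0],[0,0.05,-0.25,0,0,0,0],[-0.05,0.17,-0.33,0,0,0,0],[-0.1,0.33,-0.36,0,0,0,0]]'; python3 -m crank '[[-0.05,0.16,0,0,0,0,0],[-0.11,0.33,0,0,0,0,0],[-0.16,0.49,0,0,0,0,0],[-0.2,0.62,0,0,0,0,0],[-0.22,0.69,0,0,0,0,0]]' ; python3 -m crank '[[0,0,0,0,0,0,0],[0,0,0,0,0,0,0],[0,0,0,0,0,0,0]]'; python3 - <<'E'
from h import *
S=grab_frame("scene")
cv2.imwrite("pics/b2.png",cv2.resize(S["color"][140:290,360:510],None,fx=3.6,fy=3.6))
go(.6606,.0962,.110)
E
```

```text
time_s: 10.3
tcp_pos: [0.5207, 0.1437, 0.1575]
ee_rot: [3.139, -0.001, 1.569]
force: [1.3, 1.2, -0.9]
width: 0.0143
time_s: 10.72
tcp_pos: [0.6608, 0.0968, 0.1537]
ee_rot: [3.14, 0.0, 1.564]
force: [0.3, 0.5, -1.7]
width: 0.014
time_s: 10.97
tcp_pos: [0.6569, 0.0986, 0.1537]
ee_rot: [-3.14, -0.0, 1.567]
force: [-0.1, 0.3, -1.9]
width: 0.0139
t 11.02 tcp [0.6568 0.0989 0.154 ] rpy [-3.14  -0.     1.567] F [-0.4  1.9 -1.5] w 0.0138
 shift [-0.013  0.019  0.22 ] turn [-0.0004 -0.     -0.0012]
```

View pics/b2.png

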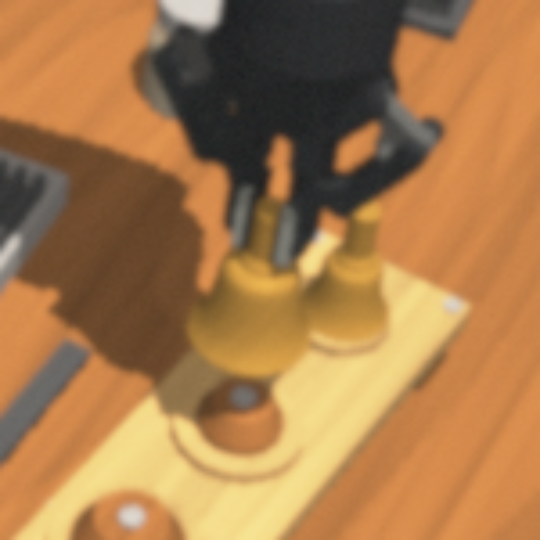

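Bell_60 hangs upright over its former. Align, then lower in slow steps.

```bash
python3 -m crank '[[-0.01,0.017,0.05,0,0,0,0],[-0.01,0.017,0.11,0,0,0,0],[-0.01,0.017,0.17,0,0,0,0],[-0.01,0.017,0.19,0,0,0,0],[-0.01,0.017,0.19,0,0,0,0]]'; python3 - <<'E'
from h import *
S=grab_frame("scene")
cv2.imwrite("pics/b3.png",cv2.resize(S["color"][140:290,360:510],None,fx=3.6,fy=3.6))
go(.6606,.0962,.090)
E
```

```text
time_s: 11.43
tcp_pos: [0.6597, 0.0965, 0.1142]
ee_rot: [-3.138, 0.001, 1.567]
force: [-0.6, -0.6, -2.6]
width: 0.014
t 11.48 tcp [0.6605 0.0966 0.1153] rpy [-3.14   0.     1.567] F [-0.6  0.5 -1.6] w 0.0142
 shift [-0.002  0.001  0.127] turn [-0.0006  0.0001 -0.0013]
```

View pics/b3.png

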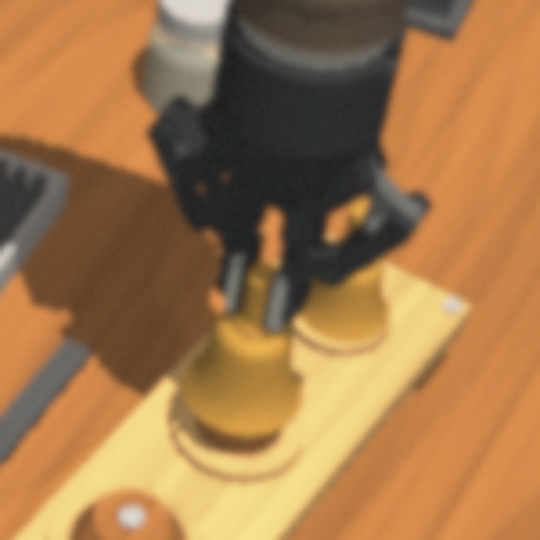

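```bash
python3 -m crank '[[0,0,0.025,0,0,0,0],[0,0,0.05,0,0,0,0],[0,0,0.07,0,0,0,0],[0,0,0.09,0,0,0,0],[0,0,0.10,0,0,0,0]]';python3 -m crank '[[0,0,0.004,0,0,0,0],[0,0,0.008,0,0,0,0],[0,0,0.012,0,0,0,0],[0,0,0.016,0,0,0,0],[0,0,0.016,0,0,0,0]]'; python3 - <<'E'
from h import *
go(.6606,.0962,.0900)
E
```

```text
time_s: 11.9
tcp_pos: [0.6611, 0.0963, 0.0953]
ee_rot: [-3.141, 0.0, 1.566]
force: [1.0, 0.1, -2.1]
width: 0.0137
time_s: 12.32
tcp_pos: [0.6615, 0.0964, 0.0928]
ee_rot: [3.142, 0.0, 1.566]
force: [0.2, -0.6, -2.8]
width: 0.0141
t 12.32 tcp [0.6615 0.0964 0.0928] rpy [3.142 0.    1.566] F [ 0.2 -0.6 -2.8] w 0.0141
 shift [-0.001 -0.004  0.014] turn [ 0.      0.     -0.0015]
```

```bash
python3 -m crank '[[0,0,0.004,0,0,0,0],[0,0,0.008,0,0,0,0],[0,0,0.012,0,0,0,0],[0,0,0.016,0,0,0,0],[0,0,0.016,0,0,0,0]]'; python3 - <<'E'
from h import *
S=grab_frame("scene")
cv2.imwrite("pics/b4.png",cv2.resize(S["color"][140:290,360:510],None,fx=3.6,fy=3.6))
go(.6606,.0962,.0900)
E
```

```text
time_s: 12.73
tcp_pos: [0.6615, 0.0964, 0.0901]
ee_rot: [3.141, -0.0, 1.566]
force: [-0.3, 0.2, 0.2]
width: 0.014
t 12.78 tcp [0.6615 0.0964 0.0901] rpy [ 3.141 -0.     1.566] F [-0.5  0.7  1.1] w 0.0139
 shift [-0.001 -0.005  0.   ] turn [ 0.0001 -0.     -0.0015]
```

View pics/b4.png

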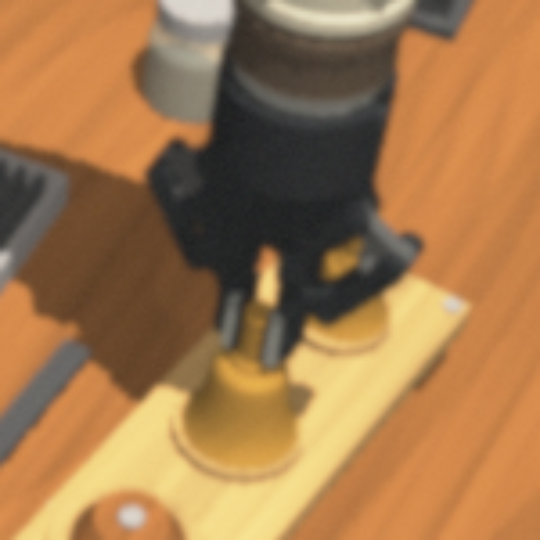

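Contact again at the predicted height (force from −2.8 to about +1 N), lip on the disc. Release and go to bell_72.

```bash
python3 -m crank '[[0,0,0,0,0,0,0.15],[0,0,0,0,0,0,0.3],[0,0,0,0,0,0,0.5],[0,0,-0.02,0,0,0,0.5],[0,0,-0.15,0,0,0,0.5]]'; python3 -m crank '[[0,0,-0.15,0,0,0,0.5],[0,0,-0.28,0,0,0,0.5],[0,0,-0.28,0,0,0,0.5]]';python3 - <<'E'
from h import *
S=grab_frame("scene")
cv2.imwrite("pics/b5.png",cv2.resize(S["color"][140:290,360:510],None,fx=3.6,fy=3.6))
go(.4565,-.037,.17)
E
```

```text
time_s: 13.2
tcp_pos: [0.658, 0.0959, 0.1147]
ee_rot: [-3.132, 0.002, 1.566]
force: [-0.6, 0.6, 0.3]
width: 0.0424
time_s: 13.45
tcp_pos: [0.6649, 0.0969, 0.1832]
ee_rot: [3.13, -0.002, 1.566]
force: [1.0, 1.1, 1.4]
width: 0.0427
t 13.5 tcp [0.664  0.0968 0.1805] rpy [ 3.133e+00 -1.000e-03  1.566e+00] F [ 0.3  0.1 -0.9] w 0.0423
 shift [-0.674 -1.035  0.042] turn [ 0.0028 -0.0004 -0.0015]
```

View pics/b5.png

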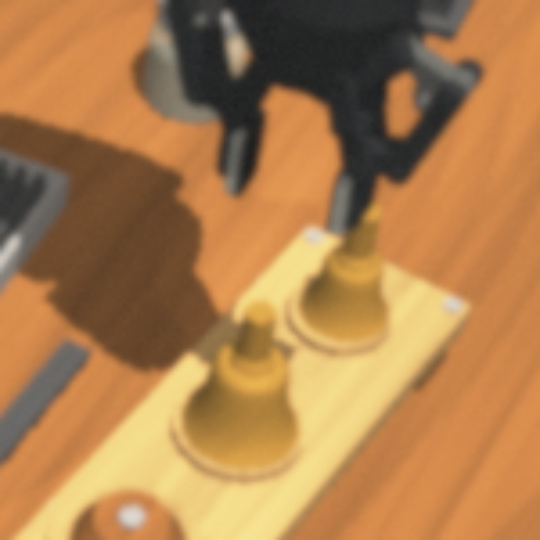

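Both bells stand upright on their discs (60 at (240,430), 48 at (345,310)). Going to bell_72.

```bash
python3 -m crank '[[-0.08,-0.12,0,0,0,0,0.5],[-0.18,-0.27,0,0,0,0,0.5],[-0.28,-0.43,0,0,0,0,0.5],[-0.38,-0.59,0,0,0,0,0.5],[-0.48,-0.75,0,0,0,0,0.5]]'; python3 -m crank '[[-0.1,-0.16,0,0,0,0,0.5],[-0.16,-0.24,0,0,0,0,0.5],[-0.19,-0.285,0,0,0,0,0.5],[-0.19,-0.285,0.03,0,0,0,0.5],[-0.19,-0.285,0.03,0,0,0,0.5]]';python3 - <<'E'
from h import *
go(.457,-.037,.0912)
E
```

```text
time_s: 13.92
tcp_pos: [0.5086, 0.0004, 0.1744]
ee_rot: [-3.14, 0.0, 1.567]
force: [0.2, -0.7, 0.6]
width: 0.0425
time_s: 14.33
tcp_pos: [0.4539, -0.0366, 0.1687]
ee_rot: [-3.141, -0.0, 1.566]
force: [0.2, 0.8, 0.3]
width: 0.0427
t 14.33 tcp [ 0.4539 -0.0366  0.1687] rpy [-3.141 -0.     1.566] F [0.2 0.8 0.3] w 0.0427
 shift [-0.002  0.016  0.387] turn [-0.0001 -0.0002 -0.0017]
```

```bash
python3 -m crank '[[0,0.01,0.05,0,0,0,0.5],[0,0.01,0.15,0,0,0,0.5],[0,0.01,0.26,0,0,0,0.5],[0,0.01,0.26,0,0,0,0.5]]'; python3 - <<'E'
from h import *
S=grab_frame("scene")
cv2.imwrite("pics/c1.png",cv2.resize(S["color"][170:290,230:350],None,fx=4.5,fy=4.5))
go(.457,-.037,.0912)
E
```

```text
time_s: 14.67
tcp_pos: [0.4539, -0.0356, 0.1131]
ee_rot: [-3.134, -0.001, 1.568]
force: [-0.7, -0.0, -0.7]
width: 0.0427
t 14.72 tcp [ 0.4546 -0.0358  0.1149] rpy [-3.136e+00 -1.000e-03  1.568e+00] F [-0.3 -0.4 -0.3] w 0.0424
 shift [-0.006  0.013  0.118] turn [-0.0019 -0.0002 -0.001 ]
```

View pics/c1.png

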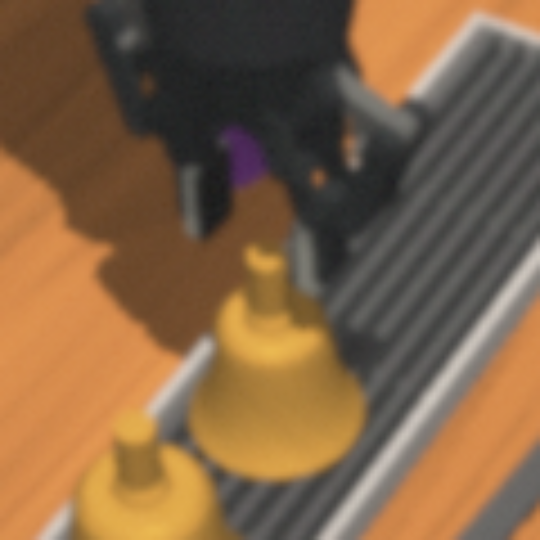

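Tips (200,238) and (312,292) straddle the tang (265,255). Descend with a 2 mm correction in x.

```bash
python3 -m crank '[[-0.003,0.01,0.04,0,0,0,0.5],[-0.003,0.01,0.08,0,0,0,0.5],[-0.003,0.01,0.127,0,0,0,0.5],[-0.003,0.01,0.127,0,0,0,0.4],[-0.003,0.01,0.127,0,0,0,0.3]]'; python3 -m crank '[[0,0,0,0,0,0,0.2],[0,0,0,0,0,0,0.1],[0,0,0,0,0,0,0],[0,0,0,0,0,0,0],[0,0,0,0,0,0,0]]' 70; python3 - <<'E'
from h import *
go(.6508,-.0035,.160)
E
```

```text
time_s: 15.13
tcp_pos: [0.4574, -0.0372, 0.0918]
ee_rot: [-3.14, -0.0, 1.566]
force: [0.3, -0.9, 0.4]
width: 0.0259
time_s: 15.55
tcp_pos: [0.458, -0.0373, 0.0926]
ee_rot: [3.141, 0.0, 1.566]
force: [-0.9, -0.7, 2.0]
width: 0.0134
t 15.55 tcp [ 0.458  -0.0373  0.0926] rpy [3.141 0.    1.566] F [-0.9 -0.7  2. ] w 0.0134
 shift [ 0.174  0.964 -0.336] turn [ 0.0002  0.     -0.0015]
```

```bash
python3 -m crank '[[0,0,-0.04,0,0,0,0],[0,0,-0.14,0,0,0,0],[0.01,0.05,-0.25,0,0,0,0],[0.03,0.16,-0.33,0,0,0,0],[0.06,0.31,-0.34,0,0,0,0]]'; python3 -m crank '[[0.03,0.15,0,0,0,0,0],[0.06,0.3,0,0,0,0,0],[0.08,0.45,0,0,0,0,0],[0.1,0.57,0,0,0,0,0],[0.11,0.66,0,0,0,0,0]]' ; python3 -m crank '[[0,0,0,0,0,0,0],[0,0,0,0,0,0,0],[0,0,0,0,0,0,0]]'; python3 - <<'E'
from h import *
go(.6508,-.0035,.129)
E
```

```text
time_s: 15.97
tcp_pos: [0.5205, -0.0259, 0.1639]
ee_rot: [3.138, 0.001, 1.565]
force: [0.8, -0.9, -2.6]
width: 0.0134
time_s: 16.38
tcp_pos: [0.6536, -0.0035, 0.1594]
ee_rot: [-3.141, -0.0, 1.567]
force: [0.2, -0.1, -3.6]
width: 0.0138
time_s: 16.63
tcp_pos: [0.6508, -0.0042, 0.1594]
ee_rot: [-3.139, 0.0, 1.566]
force: [0.3, -0.9, -3.9]
width: 0.0138
t 16.63 tcp [ 0.6508 -0.0042  0.1594] rpy [-3.139  0.     1.566] F [ 0.3 -0.9 -3.9] w 0.0138
 shift [0.004 0.    0.152] turn [-0.0009  0.     -0.0015]
```

```bash
python3 -m crank '[[0.003,0,0.04,0,0,0,0],[0.003,0,0.09,0,0,0,0],[0.003,0,0.13,0,0,0,0],[0.003,0,0.15,0,0,0,0],[0.003,0,0.15,0,0,0,0]]'; python3 - <<'E'
from h import *
S=grab_frame("scene")
cv2.imwrite("pics/c2.png",cv2.resize(S["color"][170:330,320:480],None,fx=3.5,fy=3.5))
go(.6508,-.0035,.1006)
E
```

```text
time_s: 17.05
tcp_pos: [0.6503, -0.0036, 0.1281]
ee_rot: [-3.138, -0.0, 1.566]
force: [-0.7, -0.6, -3.7]
width: 0.0138
t 17.1 tcp [ 0.6509 -0.0036  0.1291] rpy [-3.139 -0.     1.566] F [-0.8  0.3 -3.6] w 0.0136
 shift [ 0.001 -0.     0.142] turn [-0.0008 -0.     -0.0015]
```

View pics/c2.png

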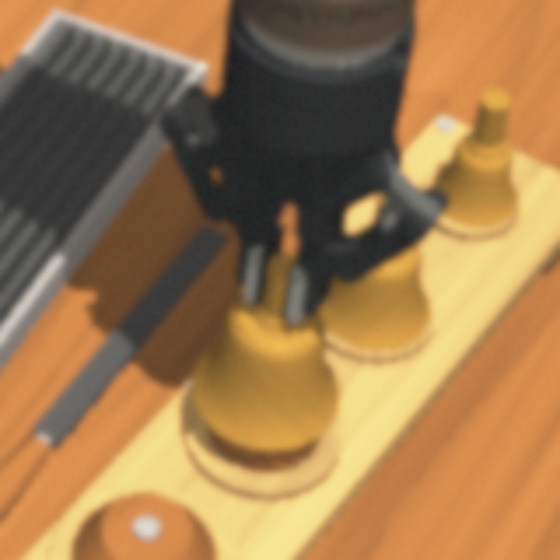

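Upright, centred above the former's disc (both at about x=262). Lower slowly.

```bash
python3 -m crank '[[0,0,0.025,0,0,0,0],[0,0,0.05,0,0,0,0],[0,0,0.08,0,0,0,0],[0,0,0.105,0,0,0,0],[0,0,0.12,0,0,0,0]]';python3 -m crank '[[0,0,0.004,0,0,0,0],[0,0,0.008,0,0,0,0],[0,0,0.012,0,0,0,0],[0,0,0.016,0,0,0,0],[0,0,0.018,0,0,0,0]]'; python3 - <<'E'
from h import *
go(.6508,-.0035,.1006)
E
```

```text
time_s: 17.52
tcp_pos: [0.6514, -0.0036, 0.1051]
ee_rot: [-3.14, -0.0, 1.566]
force: [0.3, 0.5, -3.6]
width: 0.0139
time_s: 17.93
tcp_pos: [0.6521, -0.0036, 0.1028]
ee_rot: [3.141, 0.0, 1.566]
force: [0.8, -0.3, -4.2]
width: 0.0136
t 17.93 tcp [ 0.6521 -0.0036  0.1028] rpy [3.141 0.    1.566] F [ 0.8 -0.3 -4.2] w 0.0136
 shift [ 0.    -0.007  0.011] turn [ 0.0001  0.     -0.0015]
```

```bash
python3 -m crank '[[0,0,0.004,0,0,0,0],[0,0,0.008,0,0,0,0],[0,0,0.012,0,0,0,0],[0,0,0.014,0,0,0,0],[0,0,0.014,0,0,0,0]]'; python3 - <<'E'
from h import *
S=grab_frame("scene")
cv2.imwrite("pics/c3.png",cv2.resize(S["color"][170:330,320:480],None,fx=3.5,fy=3.5))
go(.6508,-.0035,.1006)
E
```

```text
time_s: 18.35
tcp_pos: [0.6522, -0.0036, 0.1007]
ee_rot: [3.141, 0.0, 1.566]
force: [-2.0, 0.5, 1.3]
width: 0.0136
t 18.4 tcp [ 0.6522 -0.0036  0.1007] rpy [ 3.141 -0.     1.566] F [-2.  -0.1  2.6] w 0.0136
 shift [ 0.    -0.007  0.   ] turn [ 0.0003 -0.     -0.0015]
```

View pics/c3.png

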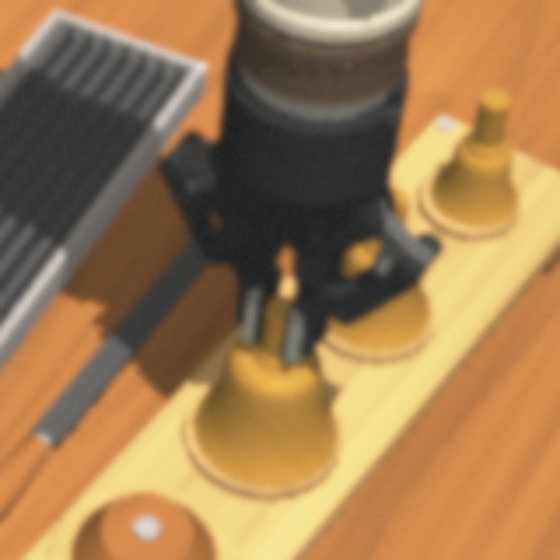

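Seated (force from −4.2 to +2 N). Release and go to bell_84.

```bash
python3 -m crank '[[0,0,0,0,0,0,0.15],[0,0,0,0,0,0,0.3],[0,0,0,0,0,0,0.5],[0,0,-0.02,0,0,0,0.5],[0,0,-0.15,0,0,0,0.5]]'; python3 -m crank '[[0,0,-0.15,0,0,0,0.5],[0,0,-0.28,0,0,0,0.5],[0,0,-0.28,0,0,0,0.5]]';python3 - <<'E'
from h import *
S=grab_frame("scene")
cv2.imwrite("pics/c4.png",cv2.resize(S["color"][170:330,320:480],None,fx=3.5,fy=3.5))
go(.470,-.1385,.18)
E
```

```text
time_s: 18.82
tcp_pos: [0.6487, -0.0035, 0.125]
ee_rot: [-3.132, 0.0, 1.566]
force: [-1.3, -0.3, -0.2]
width: 0.0425
time_s: 19.07
tcp_pos: [0.6555, -0.0036, 0.1932]
ee_rot: [3.129, 0.0, 1.566]
force: [0.2, -0.5, 1.0]
width: 0.0424
t 19.12 tcp [ 0.6546 -0.0036  0.1905] rpy [3.133 0.    1.566] F [ 0.  -0.1 -0.4] w 0.0425
 shift [-0.679 -0.92   0.044] turn [ 0.0028  0.     -0.0015]
```

View pics/c4.png

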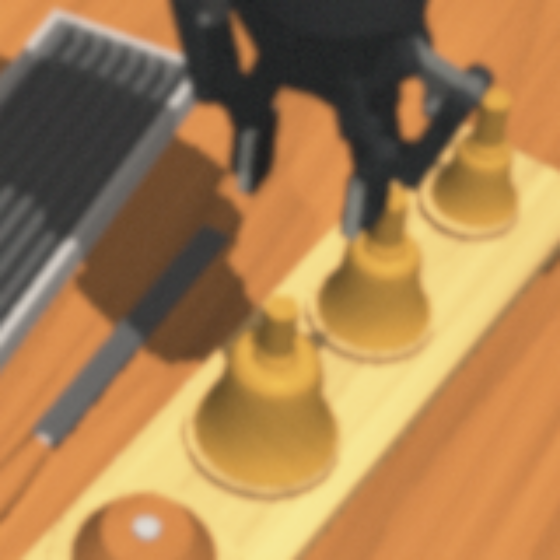

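Three bells stand upright on their discs. Next is bell_84.

```bash
python3 -m crank '[[-0.08,-0.12,0,0,0,0,0.5],[-0.18,-0.25,0,0,0,0,0.5],[-0.29,-0.39,0,0,0,0,0.5],[-0.39,-0.53,0,0,0,0,0.5],[-0.49,-0.67,0,0,0,0,0.5]]'; python3 -m crank '[[-0.1,-0.13,0,0,0,0,0.5],[-0.15,-0.21,0,0,0,0,0.5],[-0.187,-0.25,0,0,0,0,0.5],[-0.187,-0.25,0.03,0,0,0,0.5],[-0.187,-0.25,0.03,0,0,0,0.5]]';python3 - <<'E'
from h import *
go(.470,-.1385,.1225)
E
```

```text
time_s: 19.53
tcp_pos: [0.5155, -0.1015, 0.1846]
ee_rot: [-3.14, -0.0, 1.567]
force: [0.4, -0.7, 0.3]
width: 0.0428
time_s: 19.95
tcp_pos: [0.4673, -0.1381, 0.1786]
ee_rot: [-3.141, -0.001, 1.565]
force: [0.1, 0.7, 0.9]
width: 0.0425
t 19.95 tcp [ 0.4673 -0.1381  0.1786] rpy [-3.141e+00 -1.000e-03  1.565e+00] F [0.1 0.7 0.9] w 0.0425
 shift [-0.002  0.014  0.281] turn [-0.0002 -0.0002 -0.0017]
```

```bash
python3 -m crank '[[0,0.01,0.05,0,0,0,0.5],[0,0.01,0.15,0,0,0,0.5],[0,0.01,0.26,0,0,0,0.5],[0,0.01,0.26,0,0,0,0.5]]'; python3 - <<'E'
from h import *
S=grab_frame("scene")
cv2.imwrite("pics/d1.png",cv2.resize(S["color"][210:330,200:320],None,fx=4.5,fy=4.5))
go(.470,-.1385,.1008)
E
```

```text
time_s: 20.28
tcp_pos: [0.4674, -0.1364, 0.123]
ee_rot: [-3.134, -0.003, 1.568]
force: [0.0, -0.4, -0.8]
width: 0.0427
t 20.33 tcp [ 0.4682 -0.1367  0.1249] rpy [-3.136e+00 -2.000e-03  1.568e+00] F [-0.1 -0.1  0.3] w 0.0428
 shift [-0.009  0.01   0.121] turn [-0.0019 -0.0006 -0.0009]
```

View pics/d1.png

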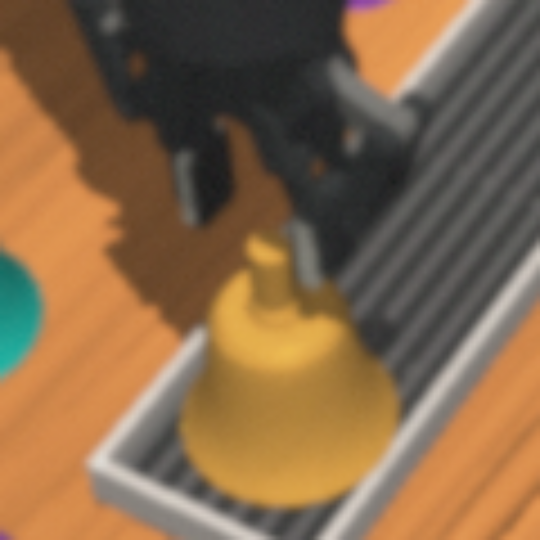

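Tips (198,222) and (312,285) straddle the tang (267,242), which is a little to their right. I'll correct x by about 3 mm and descend.

```bash
python3 -m crank '[[-0.007,0.013,0.04,0,0,0,0.5],[-0.007,0.013,0.08,0,0,0,0.5],[-0.007,0.013,0.129,0,0,0,0.5],[-0.007,0.013,0.129,0,0,0,0.4],[-0.007,0.013,0.129,0,0,0,0.3]]'; python3 -m crank '[[0,0,0,0,0,0,0.2],[0,0,0,0,0,0,0.1],[0,0,0,0,0,0,0],[0,0,0,0,0,0,0],[0,0,0,0,0,0,0]]' 80; python3 - <<'E'
from h import *
go(.6413,-.1033,.175)
E
```

```text
time_s: 20.75
tcp_pos: [0.4715, -0.1394, 0.1015]
ee_rot: [-3.14, -0.0, 1.566]
force: [0.3, 0.2, 0.1]
width: 0.0256
time_s: 21.17
tcp_pos: [0.4721, -0.1396, 0.1024]
ee_rot: [3.141, 0.0, 1.566]
force: [-0.4, -0.0, 0.2]
width: 0.0131
t 21.17 tcp [ 0.4721 -0.1396  0.1024] rpy [3.141 0.    1.566] F [-0.4 -0.   0.2] w 0.0131
 shift [ 0.186  0.845 -0.362] turn [ 0.0002  0.0001 -0.0015]
```

```bash
python3 -m crank '[[0,0,-0.04,0,0,0,0],[0,0,-0.14,0,0,0,0],[0.01,0.05,-0.25,0,0,0,0],[0.03,0.15,-0.33,0,0,0,0],[0.06,0.28,-0.35,0,0,0,0]]'; python3 -m crank '[[0.03,0.13,0,0,0,0,0],[0.06,0.26,0,0,0,0,0],[0.09,0.4,0,0,0,0,0],[0.11,0.5,0,0,0,0,0],[0.125,0.565,0,0,0,0,0]]' ; python3 -m crank '[[0,0,0,0,0,0,0],[0,0,0,0,0,0,0],[0,0,0,0,0,0,0]]'; python3 - <<'E'
from h import *
go(.6413,-.1033,.142)
E
```

```text
time_s: 21.58
tcp_pos: [0.5287, -0.1285, 0.1756]
ee_rot: [3.138, 0.001, 1.565]
force: [0.8, -1.0, -3.4]
width: 0.0134
time_s: 22.0
tcp_pos: [0.6428, -0.1025, 0.1712]
ee_rot: [-3.141, -0.0, 1.567]
force: [0.5, -0.9, -4.1]
width: 0.0135
time_s: 22.25
tcp_pos: [0.6399, -0.1034, 0.1714]
ee_rot: [-3.139, -0.0, 1.566]
force: [0.2, 0.0, -3.6]
width: 0.0134
t 22.25 tcp [ 0.6399 -0.1034  0.1714] rpy [-3.139 -0.     1.566] F [ 0.2  0.  -3.6] w 0.0134
 shift [0.    0.007 0.147] turn [-0.0008 -0.     -0.0015]
```

```bash
python3 -m crank '[[0,0.005,0.04,0,0,0,0],[0,0.005,0.09,0,0,0,0],[0,0.005,0.13,0,0,0,0],[0,0.005,0.147,0,0,0,0],[0,0.005,0.147,0,0,0,0]]'; python3 - <<'E'
from h import *
S=grab_frame("scene")
cv2.imwrite("pics/d2.png",cv2.resize(S["color"][210:380,290:460],None,fx=3.4,fy=3.4))
go(.6413,-.1033,.1104)
E
```

```text
time_s: 22.67
tcp_pos: [0.6405, -0.1033, 0.1405]
ee_rot: [-3.138, -0.001, 1.566]
force: [-0.7, -0.5, -4.0]
width: 0.0135
t 22.72 tcp [ 0.6411 -0.1033  0.1415] rpy [-3.139 -0.     1.566] F [ 0.7 -1.3 -3.7] w 0.0132
 shift [0.    0.001 0.155] turn [-0.0007 -0.0001 -0.0015]
```

View pics/d2.png

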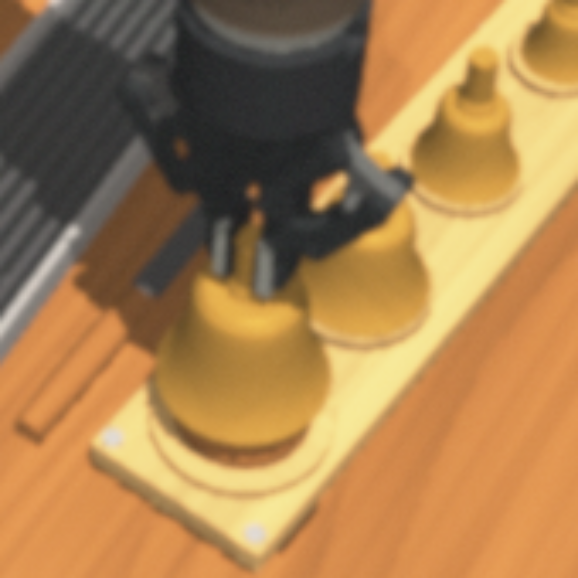

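Upright and centred (lip centre x≈242, disc centre x≈241). Lower slowly.

```bash
python3 -m crank '[[0,0,0.025,0,0,0,0],[0,0,0.05,0,0,0,0],[0,0,0.08,0,0,0,0],[0,0,0.11,0,0,0,0],[0,0,0.132,0,0,0,0]]';python3 -m crank '[[0,0,0.004,0,0,0,0],[0,0,0.008,0,0,0,0],[0,0,0.012,0,0,0,0],[0,0,0.016,0,0,0,0],[0,0,0.018,0,0,0,0]]'; python3 - <<'E'
from h import *
go(.6413,-.1033,.1104)
E
```

```text
time_s: 23.13
tcp_pos: [0.6417, -0.1032, 0.1151]
ee_rot: [-3.141, -0.0, 1.566]
force: [0.1, 0.7, -3.1]
width: 0.0135
time_s: 23.55
tcp_pos: [0.6423, -0.1034, 0.1129]
ee_rot: [3.141, 0.0, 1.566]
force: [-0.1, -0.2, -4.3]
width: 0.0133
t 23.55 tcp [ 0.6423 -0.1034  0.1129] rpy [3.141 0.    1.566] F [-0.1 -0.2 -4.3] w 0.0133
 shift [ 0.    -0.005  0.012] turn [ 0.0002  0.     -0.0015]
```

```bash
python3 -m crank '[[0,0,0.004,0,0,0,0],[0,0,0.008,0,0,0,0],[0,0,0.012,0,0,0,0],[0,0,0.015,0,0,0,0],[0,0,0.015,0,0,0,0]]'; python3 - <<'E'
from h import *
S=grab_frame("scene")
cv2.imwrite("pics/d3.png",cv2.resize(S["color"][210:380,290:460],None,fx=3.4,fy=3.4))
go(.6413,-.1033,.1104)
E
```

```text
time_s: 23.97
tcp_pos: [0.6423, -0.1033, 0.1105]
ee_rot: [3.141, 0.0, 1.566]
force: [-1.8, 0.4, 1.7]
width: 0.0129
t 24.02 tcp [ 0.6424 -0.1033  0.1105] rpy [3.14  0.    1.566] F [-1.7 -0.4  1.4] w 0.0132
 shift [ 0.    -0.005  0.001] turn [ 0.0003  0.     -0.0015]
```

View pics/d3.png

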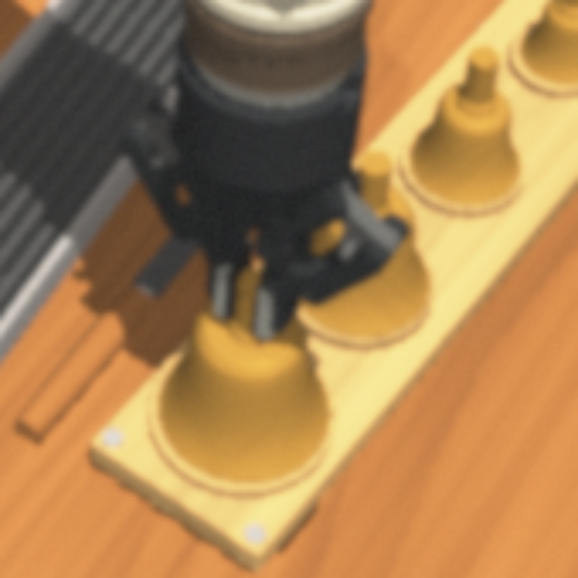

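Seated. Release, rise clear, then swing back out of the top view for a final check.

```bash
python3 -m crank '[[0,0,0,0,0,0,0.15],[0,0,0,0,0,0,0.3],[0,0,0,0,0,0,0.5],[0,0,-0.02,0,0,0,0.5],[0,0,-0.15,0,0,0,0.5]]'; python3 -m crank '[[0,0,-0.15,0,0,0,0.5],[0,0,-0.30,0,0,0,0.5],[0,-0.1,-0.48,0,0,0,0.5],[0,-0.25,-0.5,0,0,0,0.5],[-0.1,-0.4,-0.5,0,0,0,0.5]]';python3 -m crank '[[-0.1,-0.1,0,0,0,0,0.5],[-0.25,-0.2,0,0,0,0,0.5],[-0.42,-0.25,0,0,0,0,0.5],[-0.6,-0.3,0,0,0,0,0.5],[-0.78,-0.3,0,0,0,0,0.5]]';python3 -m crank '[[-0.15,-0.05,0,0,0,0,0.5],[-0.3,-0.1,0,0,0,0,0.5],[-0.4,-0.15,0,0,0,0,0.5],[-0.4,-0.15,0,0,0,0,0.5],[-0.4,-0.15,0,0,0,0,0.5]]'; python3 - <<'E'
from h import *
T=grab_frame("top");S=grab_frame("scene")
cv2.imwrite("pics/topF.png",T["color"]);cv2.imwrite("pics/sceneF.png",S["color"])
s=state();print(s["time_s"],s["tcp_pos"])
E
```

```text
time_s: 24.43
tcp_pos: [0.639, -0.1028, 0.1349]
ee_rot: [-3.132, -0.002, 1.566]
force: [-0.1, 1.5, -0.8]
width: 0.0425
time_s: 24.85
tcp_pos: [0.564, -0.1209, 0.2435]
ee_rot: [3.133, 0.0, 1.571]
force: [0.1, -0.1, -0.5]
width: 0.0428
time_s: 25.27
tcp_pos: [0.4996, -0.2799, 0.241]
ee_rot: [3.141, 0.001, 1.566]
force: [0.4, 0.3, 0.7]
width: 0.0426
time_s: 25.68
tcp_pos: [0.4704, -0.3598, 0.2397]
ee_rot: [3.141, -0.0, 1.563]
force: [0.3, 0.2, -0.1]
width: 0.0428
25.7833 [ 0.47120511 -0.35805205  0.23982975]
```

View pics/topF.png

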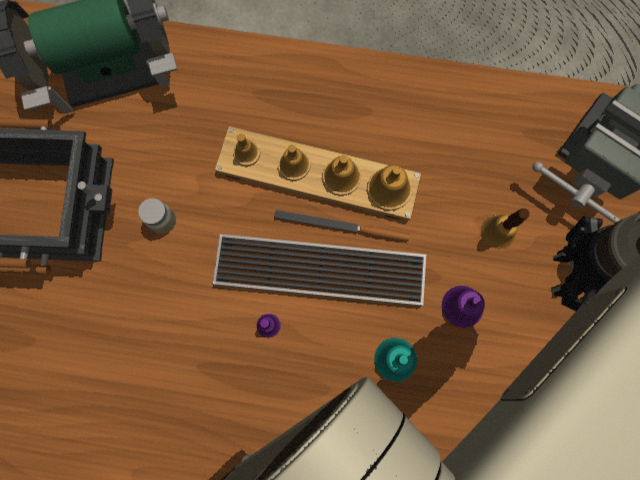

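View pics/sceneF.png

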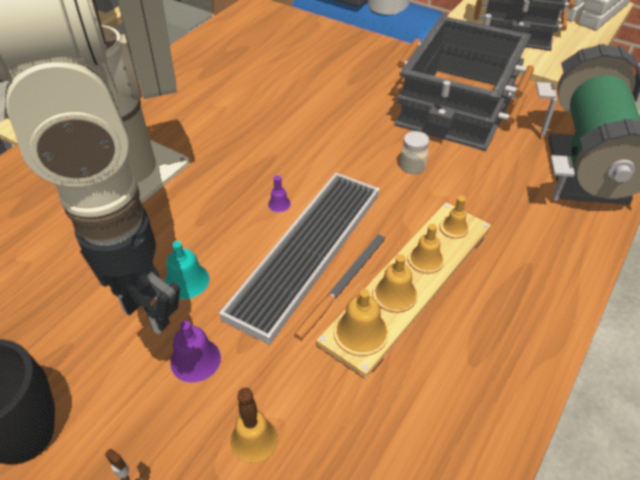

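All four bells are on their matching formers, and the hand bell (250,435), jar (415,152) and look-alikes are unmoved. One last check compares the expected seated tang tops with the pictures.

```bash
python3 - <<'E'
from h import *
T=grab_frame("top");S=grab_frame("scene")
a=cv2.resize(T["color"][120:220,215:425],None,fx=3.6,fy=3.6,interpolation=cv2.INTER_CUBIC); b=cv2.resize(S["color"][185:375,315:495],None,fx=3.1,fy=3.1,interpolation=cv2.INTER_CUBIC)
for k,x,y in((48,.6715,.1965),(60,.6612,.0964),(72,.652,-.0036),(84,.642,-.1033)):
    X=[x,y,.068+.0008*k]
    cv2.circle(a,tuple(int(v) for v in (proj(T,X)-[215,120]+.5)*3.6),3,(0,0,255),-1)
    cv2.circle(b,tuple(int(v) for v in (proj(S,X)-[315,185]+.5)*3.1),3,(0,0,255),-1)
cv2.imwrite("pics/fa.png",a);cv2.imwrite("pics/fb.png",b)
for n,F in(("top",T),("scene",S)):
    d=cv2.absdiff(F["color"],cv2.imread(f"pics/{n}0.png")).max(2)
    for nm,(x,y) in(dict(top=dict(jar=(152,212),hb=(500,230),purple48=(268,325)),scene=dict(jar=(415,152),hb=(252,430),purple=(193,355),turq=(186,275)))[n]).items(): print(n,nm,np.percentile(d[y-18:y+18,x-15:x+15],95))
E
```

```text
top jar 10.0
top hb 12.0
top purple48 10.0
scene jar 20.0
scene hb 19.0
scene purple 67.0
scene turq 80.0
```

View pics/fa.png

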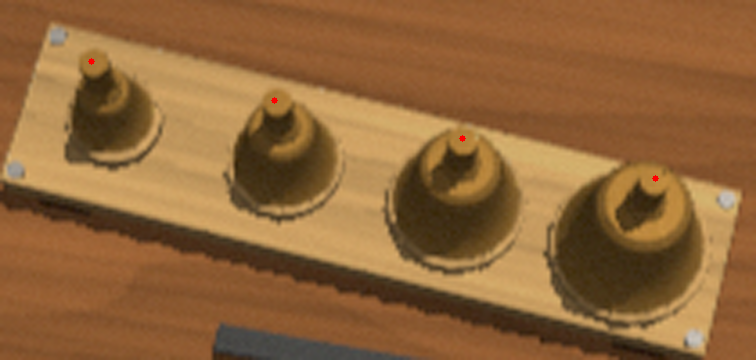

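View pics/fb.png

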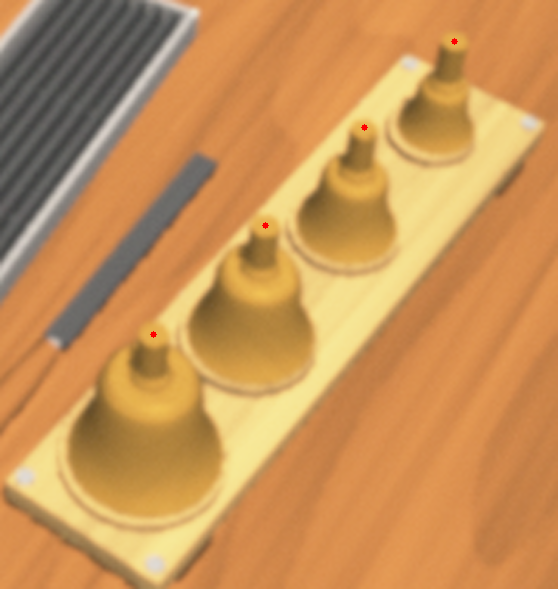

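The expected seated tang tops (red dots) fall on the tang tops in both views, so all four bells are down and upright. Handing in.

```bash
python3 -c "
from bench import close_job
print(close_job())"
```

```text
the job is handed in; nothing more can be done
None
```

All four bells are on the wooden rack, moved smallest to largest, each upright on the former for its size. I lifted each by its tang and lowered it in about 1 mm steps until the wrist force showed light contact, 1–3 N upward. The job took about 26 s of the 90 s allowed.

- **Seating:** Each bell touched down within 0.5 mm of the height worked out from the given dimensions. In both final pictures the tang tops are where fully seated bells should have them.
- **Bystanders:** The jar, the hand bell and the small purple look-alike are unchanged in the pictures. The scene view differs around the large purple and turquoise look-alikes, most likely because the gripper and its shadow cover them. The final top picture shows both where they stood, by eye only.
- **Disagreements:** The two cameras differed by about 2 mm in y on the formers, so I averaged them. The first grip on bell_60 was about 4 mm high, so I reopened and lowered before lifting.

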